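# Load the spring-floor cassette magazine and snap its flip lid shut

### The job

Press the thumb latch so that the magazine's sprung lid pops open, lay the thick small cassette flat on the sprung floor in the pocket and then the thin one flat on top of it, both label side up, and swing the lid over, pressing the pile down until the latch snaps shut. The large cassette does not belong in this magazine: leave it, the mouse, the pen cup and the stapler where they are.

Things in the scene. Friction and masses are not known exactly. Their poses are not given: they have to be found in the camera images.
- magazine: White plastic cassette magazine, fixed to the desk, at a new place and yaw each time; base 118 x 84 mm. Origin: centre of the pocket, on the desk; x points from the thumb latch (front, -x) to the lid hinge (back, +x), z up. The lid's top is 67.5 mm high when shut; open, it stands behind the pocket, to 75 mm behind the origin, 165 mm high. The latch hook stands at x = -50 to -60 mm, 77 mm high.
- pocket_rim (a point): Centre of the pocket's mouth, 62 mm above the desk. Pocket 84 mm (magazine's x) by 60 mm (y) inside. End walls 4 mm thick, full height; the side walls (4 mm) are full height only in the corners: between them, over 56 mm in the middle, they are cut down to 24 mm above the desk, so that fingers holding a cassette by its 74 mm sides can go down past the rim.
- lid (a joint): Angle of the sprung lid about its hinge along the magazine's y, rad: 0 shut and latched (up to 0.01 play), 1.8 fully open, past upright. Once let go a weak spring (0.1 N m) opens it in about 1 s and keeps it open. To shut: push it over from behind and press its front end down; from about 0.1 rad its bar slides down the hook's slope, and 6 to 12 N snaps it in, where the latch holds it.
- lid_hinge (a point): Point on the lid's hinge axis, mid-width: 50 mm behind (+x) the magazine's origin, 62 mm above the desk. Its axes turn with the lid.
- lid_front (a point): Point on the outer (upper when shut) face of the lid, mid-width, 90 mm from the hinge: press here to shut it. Lid 72 mm wide, 5 mm thick, 98 mm long from the hinge; the steel bar that the latch hooks is 102 mm from the hinge. Axes: x from the lid's front to its hinge, z out of the outer face.
- latch (a joint): Angle of the rocking thumb latch, rad: 0 at rest, 0.2 pressed fully. Springs back by itself. The lid is let go at about 0.13; press it fully and for a moment, or the bar may catch again.
- latch_pad (a point): Centre of the upper face of the grey ribbed thumb pad, 28 mm (x) by 40 mm (y), 86 mm in front (-x) of the magazine's origin and 46 mm above the desk. Pressed straight down it goes down about 7 mm; it starts to move at about 2 N, lets the lid go at about 3 N and is fully down at about 5 N.
- floor_plate (a joint): How far the sprung steel floor of the pocket has sunk, m: 0 empty, at most 0.030; the spring pushes up with 2.2 N at the top plus 0.15 N per mm. With both cassettes in, it is 0.0115 under the shut lid, less while the lid is open.
- floor_top (a point): Centre of the upper face of the sprung floor plate (76 x 48 mm, in the middle of the pocket); 41 mm above the desk when empty, 21 mm below the pocket's rim.
- thick_cassette: Thick small cassette: black, paper label and grey window on top; 74 (its x) by 54 (its y) by 20 mm high, about 160 g, flat on the desk, label up, at one of four places about 0.35 m left or right, any yaw. Origin: centre of its underside. Fits the pocket with its 74 mm side along the magazine's x, either way round, with 5 mm to spare at each end and 3 mm at each side.
- thin_cassette: The thin small cassette: as the thick one, 74 by 54 mm, but only 13 mm high, about 110 g. Origin: centre of its underside.
- large_cassette: A larger cassette of the same make, 98 (x) by 66 (y) by 20 mm, too big for the pocket; stays where it lies. Origin: centre of its underside.
- mouse: Round black computer mouse, 62 mm across and 34 mm high, standing on the desk at another of the four places. Origin: centre of its underside.
- pen_cup: Dark metal pen cup, 68 mm across, 95 mm high, with pens standing up to 150 mm, on one side of the magazine. Origin: centre of its underside.
- stapler: Black stapler lying on the desk on the other side of the magazine, 130 (its x) by 34 by 58 mm high. Origin: centre of its underside.
Mind the look-alikes: they are no part of the job. Leave any purple look-alike of the thick_cassette alone. Leave any red look-alike of the thin_cassette alone.

How it is judged (in metres and radians):
On the way, in this order (a step that is already met when the one before it is completed fails the run):
1. the thumb latch is pressed (value of joint latch above 0.1 rad).
2. the lid has popped fully open (value of joint lid above 1.5 rad), for 0.2 s.
3. the thick cassette lies flat in the pocket on the sprung floor, let go, the thin one not yet in (horizontal distance between thick_cassette and magazine below 0.008 m and z of thick_cassette in the frame of floor_top below 0.004 m and angle between thick_cassette's own z axis and vertical below 0.1 rad and contact force between the fingers and thick_cassette below 0.1 N and horizontal distance between thin_cassette and magazine above 0.06 m), for 0.2 s.
4. the thin cassette lies flat on top of the thick one, let go, with the lid still open (horizontal distance between thin_cassette and magazine below 0.008 m and z of thin_cassette in the frame of thick_cassette between 0.016 and 0.024 m and angle between thin_cassette's own z axis and vertical below 0.1 rad and contact force between the fingers and thin_cassette below 0.1 N and value of joint lid above 1 rad), for 0.2 s.
At the end, for the whole second after the job is handed in: Lid shut (0.04 rad), latch sprung back (0.05 rad); thick cassette flat (0.1 rad) on the sprung floor (4 mm), thin one flat on top of it, label up, both centred in the pocket within 8 mm, the floor sunk over 8.5 mm, all at rest (value of joint lid below 0.04 rad and value of joint latch below 0.05 rad and horizontal distance between each of thick_cassette, thin_cassette and magazine below 0.008 m and z of thick_cassette in the frame of floor_top below 0.004 m and angle between each of thick_cassette, thin_cassette's own z axis and vertical below 0.1 rad and z of thin_cassette in the frame of thick_cassette above 0.016 m and value of joint floor_plate above 0.0085 m and linear speed of thin_cassette below 0.02 m/s); the robot touches nothing.
It fails at once if the large cassette or the mouse was pushed more than 25 mm (distance of any of large_cassette, mouse from where it was at the start of the episode above 0.025 m).
It fails at once if the pen cup or the stapler was pushed more than 25 mm or tipped (distance of any of pen_cup, stapler from where it was at the start of the episode above 0.025 m or angle between any of pen_cup, stapler's own z axis and vertical above 0.3 rad).
It also fails if it takes over 72 s, if anything falls off the work surface, if the arm or the gripper's body presses on something with over 40 N, if the wrist force passes 120 N, or if a joint passes its speed limit or range.

### The arm

A 6-joint arm with a two-finger parallel gripper is mounted at the origin on the work surface. World frame = base frame: x ahead of the robot, y to its left, z up, the work surface at z = 0. Lengths are in m, angles in degrees, forces in N, time in s.
With the tool pointing down it reaches from about 0.35 to 0.8 m from the base axis. Payload 7.3 kg.
Tool frame: the origin (TCP) lies midway between the tips of the shut fingers; the grasp point (between the pads) lies 19 mm behind it; y points along the fingers, z is the direction in which the jaws open and shut, and the axes are right-handed (so a half turn about y gives the same grasp; the last joint's range is limited). The gripper opens to 85 mm and grips with 20 to 120 N. Pads are 22 mm wide; open, the fingers measure 114 mm over their backs; the gripper's body (76 mm by 85 mm) begins 54 mm behind the grasp point. The pads swing forward as they close: fully open they stand 13 mm farther back than shut.
Start: joints at [68.698, 19.595, 87.324, -0, 73.075, -8.365], TCP at [0.118, 0.512, 0.231] pointing down, gripper open.
Joint ranges: [-145.02, 145.02], [-44.19, 115.74], [2.07, 154.8], [-57.11, 237.11], [16.16, 152.29], [-177.93, 177.93]. Speed limits (degrees/s): [147.25, 147.25, 180, 180, 180, 180].

### API

Orientations are given as a 3x3 rotation matrix whose columns are the frame's x, y, z axes.
In Python, from rig import env gives the robot as it stands.
- The arm moves only by the tool send_rows, never from a script. Its argument "targets" is one flat list of numbers, 5 for each row, row after row: the closure, from 0 (fully open) to 1 (shut), then the shift along the tool's x, y, z in m, then the turn about the tool's y in degrees. A call has 1 to 10 rows; each row shifts and turns the commanded pose from where the row before left it, along the tool's axes as they then stand; what a row does not reach is not made up. A row lasts 1/10 s, in which the tool goes at most 50 mm and 8.59 degrees, less where a joint would pass 70% of its speed; a pose out of reach is approached as far as the arm can. A call is refused whole if a number of a shift passes 0.05 or a number of a turn 8.59, either way. A call with a gripper value outside its range is refused whole. The fingers move at their own pace and stop on an object; "force" is the grip in N (left out, the last holds). Time passes only in rows, so rows that do not move let the fingers close. It gives the time, the measured TCP pose, the force and the opening at its end, in the units of the state.
- env.state(): the state, without advancing time (a new reading comes with each control period).
- env.grab_frame(name): name is "scene" or "top" or "wrist"; returns the picture (480x640x3 uint8, blue, green, red); there is no depth.
- env.camera_model(name): a dict with "fx", "fy", "cx", "cy" (pixels), "eye" and "orientation" of the camera in the world. Camera axes: x right, y down, z forward; pixel columns grow to the right and rows downward; lengths in m; the calibration is good to about 2 mm. A picture is of the moment at which its call begins: read the wrist's pose just before it. camera_model takes no time and is no camera call; for the wrist camera it gives the pose at the moment of the call.
- env.finish_job(): hands the job in, once; it reports no verdict.
Trained networks look in the newest picture that a camera, given by its name, has taken for a name from the list of things; names that differ only in an ending like _2 or _b are one class to them, and where a whole thing is asked for, a point or a joint stands for the part that bears it (a point fixed in the world has none). Each returns a list of dicts, best first, with "conf" (0 to 1); they miss things now and then, are a little off and sometimes report something else, mostly with a low value. They report only what shows in the picture. A call takes as long as a camera call. They do not tell look-alikes from the thing itself.
- env.silhouettes(camera, thing): "mask" (480x640 bool, what is visible of it) and "extent" ([left, top, width, height] in pixels, round what is visible of it).
The state is a dict: "time_s": time; "q": joint angles; "dq": joint speeds; "joint_torque": joint torques, N m; "tcp_pos": TCP position; "tcp_rot": TCP orientation; "ft_force": force on the tool from outside, world axes, zero at the start; "wrist_torque": the same for the moment, N m; "grip_width": opening from 0.0 (shut) to 1.0 (fully open).
Only numpy, scipy, OpenCV 4.12 (cv2) and the standard library are available. Lean on these libraries where they do the work, as an engineer would, in place of code of your own. Each camera call takes 0.05 s, during which the arm holds its last target. There are 200 camera calls.

## Working session

There is one attempt and no reset: what is moved stays moved. The work goes in short steps, Python scripts to look and compute and a tool call to move; the robot and the scene stay as the last step left them, time stands still between calls to the robot, and variables do not carry over. Pictures are saved under pics/ and viewed, about 8 in all and at most 12, crops included, and the job is handed in when it is done.

Besides the shell and the picture viewer there is one more tool, called by a JSON object that holds its "method" and its "body". send_rows: Moves the arm, as the interface text tells. Its arguments: {"type":"object","properties":{"targets":{"type":"array","items":{"type":"number"}},"force":{"type":"number"}},"required":["targets"]}

```bash
ls; mkdir -p pics; python3 - <<'E'
from rig import env
import cv2,numpy as np
s=env.state();print(s['time_s'],s['tcp_pos'],np.round(s['tcp_rot'],3).tolist(),s['grip_width'])
for c in['top','scene']:
    im=env.grab_frame(c);cv2.imwrite(f'pics/{c}0.png',im)
    m=env.camera_model(c);print(c,{k:np.round(v,4).tolist() for k,v in m.items()})
    for t in['magazine','thick_cassette','thin_cassette','large_cassette','mouse','pen_cup','stapler','latch_pad','lid']:
        for d in env.silhouettes(c,t)[:4]:
            ys,xs=np.nonzero(d['mask']);r=cv2.minAreaRect(np.c_[xs,ys].astype(np.float32))
            print(t,round(d['conf'],2),d['extent'],np.round(r[0],1),np.round(r[1],1),round(r[2],1))
print(env.state()['time_s'])
E
```

```text
pics
0.0 [0.11736875 0.51130313 0.23061201] [[0.975, -0.001, 0.224], [-0.224, -0.001, 0.975], [-0.0, -1.0, -0.002]] 0.9982944765764297
top {'fx': 438.3266, 'fy': 438.3266, 'cx': 323.1566, 'cy': 249.5839, 'eye': [0.3759, 0.0234, 1.185], 'orientation': [[0.0137, -0.9907, 0.1352], [-0.9994, -0.0092, 0.0338], [-0.0322, -0.1355, -0.9902]]}
magazine 0.67 [328.3, 225.9, 39.7, 60.3] [348.7 255.7] [59.9 31.5] 74.1
magazine 0.27 [347.1, 265.0, 15.3, 24.7] [354.9 275.1] [20.1 15.3] 76.0
thick_cassette 0.77 [205.8, 265.0, 34.1, 38.0] [222.7 283. ] [28.8 22.3] 61.7
thick_cassette 0.77 [166.9, 255.3, 24.4, 29.2] [178.3 271.8] [27.7 21.8] 78.7
thick_cassette 0.4 [206.7, 224.1, 28.7, 24.2] [221.5 237.5] [20.1 27.3] 63.4
thick_cassette 0.28 [328.7, 225.8, 40.1, 57.5] [348.5 256.5] [61.4 31.7] 74.7
thin_cassette 0.86 [207.3, 224.4, 29.5, 26.2] [221.4 237.8] [19.7 26.8] 63.4
thin_cassette 0.55 [252.1, 194.2, 24.6, 32.0] [264.  208.3] [27.5 19.9] 80.5
large_cassette 0.59 [472.1, 276.6, 32.0, 37.2] [487.1 293.8] [37.9 27.5] 77.0
mouse 0.95 [475.9, 222.1, 22.6, 22.9] [486.5 233. ] [20. 21.] 90.0
pen_cup 0
[... 1011 characters left out ...]
 0.66 [140.3, 232.6, 37.0, 40.9] [156.7 251.9] [34.4 28.2] 63.4
pen_cup 0.8 [255.0, 244.9, 29.4, 47.6] [269.2 268. ] [50.5 28.1] 81.9
pen_cup 0.39 [280.2, 213.7, 55.4, 62.0] [304.4 242.3] [64.6 38.6] 53.1
stapler 0.79 [328.8, 199.0, 38.0, 43.2] [346.2 220.8] [49.5 19.1] 45.0
stapler 0.41 [278.4, 213.0, 55.1, 63.6] [304.2 242.8] [65.3 38.6] 49.4
latch_pad 0.73 [279.3, 217.4, 53.8, 56.3] [304.7 242.3] [63.2 37.3] 54.0
latch_pad 0.48 [151.3, 290.2, 28.7, 27.4] [165. 305.] [23.3 25. ] 63.4
latch_pad 0.45 [280.2, 215.4, 18.9, 10.7] [290.9 220.3] [10.3 16.5] 63.4
lid 0.9 [286.4, 217.4, 44.7, 42.1] [308.1 238.2] [40.3 27.1] 52.1
lid 0.38 [281.4, 215.6, 54.1, 61.6] [304.6 242.5] [63.8 38.6] 54.0
1.0
```

```bash
python3 - <<'E'
import cv2
im=cv2.imread('pics/top0.png')[170:330,140:520]
cv2.imwrite('pics/top0c.png',cv2.resize(im,None,fx=2.1,fy=2.1,interpolation=cv2.INTER_CUBIC))
E
```

```text
(no output)
```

View pics/top0c.png

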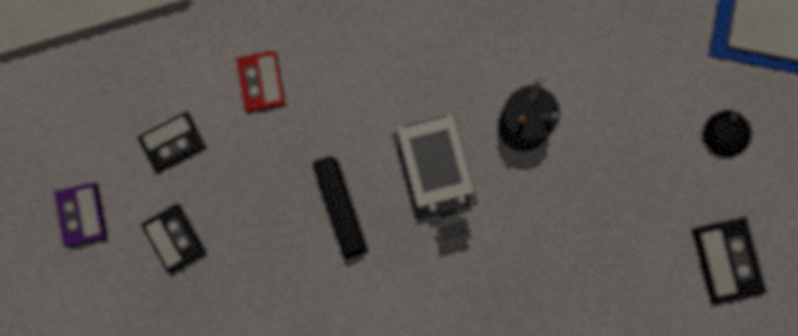

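```bash
cat > h.py <<'E'
from rig import env
import cv2,numpy as np
def bp(m,px,z):
    px=np.atleast_2d(px);R=np.array(m['orientation']);e=np.array(m['eye'])
    d=np.c_[(px[:,0]-m['cx'])/m['fx'],(px[:,1]-m['cy'])/m['fy'],np.ones(len(px))]@R.T
    return e+d*((z-e[2])/d[:,2])[:,None]
def rect(m,mask,z):
    c=max(cv2.findContours(mask.astype(np.uint8),0,2)[0],key=len)[:,0,:].astype(float)
    p=bp(m,c,z)[:,:2]
    (x,y),(w,h),a=cv2.minAreaRect((p*1000).astype(np.float32))
    if w<h: w,h,a=h,w,a+90
    return round(x,1),round(y,1),round(w,1),round(h,1),round((a+90)%180-90,1)
def st():
    s=env.state();R=np.array(s['tcp_rot'])
    return s['time_s'],np.array(s['tcp_pos']),R,s
E
python3 - <<'E'
from h import *
c='top';env.grab_frame(c);m=env.camera_model(c)
for t,z in[('thick_cassette',.02),('thin_cassette',.013),('lid',.067),('latch_pad',.046),('stapler',.058),('pen_cup',.095),('large_cassette',.02),('mouse',.02)]:
    for d in env.silhouettes(c,t)[:3]:
        if d['conf']>.35: print(t,round(d['conf'],2),rect(m,d['mask'],z))
print(env.state()['q'], {k:np.round(v,4).tolist() for k,v in env.camera_model('wrist').items()})
E
```

```text
thick_cassette 0.82 (470.2, 452.3, 77.0, 58.5, 14.9)
thick_cassette 0.8 (442.8, 331.5, 76.9, 56.5, 31.2)
thick_cassette 0.66 (484.2, 120.0, 136.0, 36.5, 19.6)
thin_cassette 0.79 (649.2, 227.8, 76.9, 54.9, 10.9)
thin_cassette 0.7 (567.6, 341.3, 75.4, 55.3, -62.4)
lid 0.68 (536.1, -1.7, 105.2, 70.6, 15.7)
lid 0.62 (574.9, -354.9, 57.9, 56.6, 75.8)
latch_pad 0.5 (464.5, -19.6, 53.4, 41.9, 18.5)
stapler 0.71 (481.1, 117.7, 128.4, 34.5, 19.4)
pen_cup 0.76 (587.8, -110.8, 83.6, 67.6, -44.5)
large_cassette 0.69 (422.7, -367.1, 101.4, 75.5, 13.1)
large_cassette 0.67 (583.7, -371.8, 61.1, 59.5, -89.6)
mouse 0.62 (583.7, -371.8, 61.2, 59.5, -89.6)
[ 6.86988297e+01  1.95958081e+01  8.73240105e+01 -4.96670696e-04
  7.30736050e+01 -8.36521681e+00] {'fx': 395.8325, 'fy': 395.8325, 'cx': 318.0296, 'cy': 241.7567, 'eye': [0.0363, 0.5295, 0.3735], 'orientation': [[0.223, 0.9232, 0.313], [0.9748, -0.211, -0.072], [-0.0004, 0.3212, -0.947]]}
```

```bash
cat >> h.py <<'E'
def plan(tgt,yaw=None,n=None,g=0,start=None):
    """rows (closure,dx,dy,dz,turn) for straight move to tgt (m), yaw deg of tool x; prints rounded rows"""
    t,p,R,s=st(); p=p if start is None else np.array(start[:3])
    y0=np.degrees(np.arctan2(R[1,0],R[0,0])) if start is None else start[3]
    yaw=y0 if yaw is None else yaw
    D=np.array(tgt)-p; dy=(yaw-y0+180)%360-180
    n=n or int(np.ceil(max(np.linalg.norm(D)/.048,abs(dy)/8.5,1)))
    out=[];c=p.copy();y=y0
    for i in range(n):
        a=np.radians(y); X=np.array([np.cos(a),np.sin(a),0]);Y=np.array([0,0,-1]);Z=np.array([-np.sin(a),np.cos(a),0])
        d=p+D*(i+1)/n-c; r=np.round([d@X,d@Y,d@Z],3); tr=round(-(y0+dy*(i+1)/n-y),1)
        c=c+r[0]*X+r[1]*Y+r[2]*Z; y-=tr; out.append([g,*r.tolist(),tr])
    print(n,'rows from',np.round(p,4),round(y0,1),'to',np.round(c,4),round(y,1))
    for k in range(0,n,10): print(str(sum(out[k:k+10],[])).replace(' ',''))
    return [*c,y]
E
python3 -c "
from h import *
plan([.45,-.03,.18],17,g=1)"
```

```text
14 rows from [0.1175 0.5117 0.2313] -12.9 to [ 0.4503 -0.0299  0.1803] 17.0
[1,0.032,0.004,-0.032,np.float64(-2.1),1,0.03,0.003,-0.034,np.float64(-2.2),1,0.03,0.004,-0.035,np.float64(-2.1),1,0.028,0.004,-0.035,np.float64(-2.2),1,0.026,0.003,-0.037,np.float64(-2.1),1,0.026,0.004,-0.038,np.float64(-2.1),1,0.023,0.004,-0.039,np.float64(-2.2),1,0.023,0.003,-0.039,np.float64(-2.1),1,0.021,0.004,-0.04,np.float64(-2.1),1,0.019,0.004,-0.041,np.float64(-2.2)]
[1,0.018,0.003,-0.042,np.float64(-2.1),1,0.016,0.004,-0.043,np.float64(-2.2),1,0.015,0.004,-0.043,np.float64(-2.1),1,0.013,0.003,-0.043,np.float64(-2.1)]
```

{"method": "send_rows", "body": {"targets": [1, 0.032, 0.004, -0.032, -2.1, 1, 0.03, 0.003, -0.034, -2.2, 1, 0.03, 0.004, -0.035, -2.1, 1, 0.028, 0.004, -0.035, -2.2, 1, 0.026, 0.003, -0.037, -2.1, 1, 0.026, 0.004, -0.038, -2.1, 1, 0.023, 0.004, -0.039, -2.2, 1, 0.023, 0.003, -0.039, -2.1, 1, 0.021, 0.004, -0.04, -2.1, 1, 0.019, 0.004, -0.041, -2.2]}}

```text
time_s: 2.45
tcp_pos: [0.3558, 0.1234, 0.1945]
tcp_rot: [[0.989, 0.001, -0.149], [0.149, 0.0, 0.989], [0.001, -1.0, 0.0]]
ft_force: [1.0, 0.4, -0.1]
grip_width: 0.003
```

{"method": "send_rows", "body": {"targets": [1, 0.018, 0.003, -0.042, -2.1, 1, 0.016, 0.004, -0.043, -2.2, 1, 0.015, 0.004, -0.043, -2.1, 1, 0.013, 0.003, -0.043, -2.1, 1, 0, 0, 0, 0, 1, 0, 0, 0, 0]}}

```text
time_s: 3.05
tcp_pos: [0.4502, -0.0306, 0.1799]
tcp_rot: [[0.957, -0.001, -0.289], [0.289, 0.001, 0.957], [-0.001, -1.0, 0.001]]
ft_force: [-0.5, -1.0, -0.5]
grip_width: -0.004
```

```bash
sed -i 's/tr=round(-(/tr=round(float(-(/; s/-y),1)$/-y)),1)/' h.py; grep -n "tr=" h.py; python3 - <<'E'
from h import *
m=env.camera_model('wrist');im=env.grab_frame('wrist');cv2.imwrite('pics/w1.png',im)
t,p,R,s=st();print(t,p,np.degrees(np.arctan2(R[1,0],R[0,0])),s['ft_force'],s['grip_width'])
for th,z in[('lid',.0675),('latch_pad',.046)]:
    for d in env.silhouettes('wrist',th)[:3]: print(th,round(d['conf'],2),d['extent'],rect(m,d['mask'],z))
E
```

```text
26:        d=p+D*(i+1)/n-c; r=np.round([d@X,d@Y,d@Z],3); tr=round(float(-(y0+dy*(i+1)/n-y)),1)
3.1 [ 0.4498076  -0.02973497  0.18005546] 16.907519533778736 [ 0.46355694 -0.13624932  0.1999048 ] 0.001594821241508532
latch_pad 0.55 [297.2, 217.4, 55.4, 75.4] (469.0, -19.6, 61.5, 39.7, 15.3)
```

View pics/w1.png

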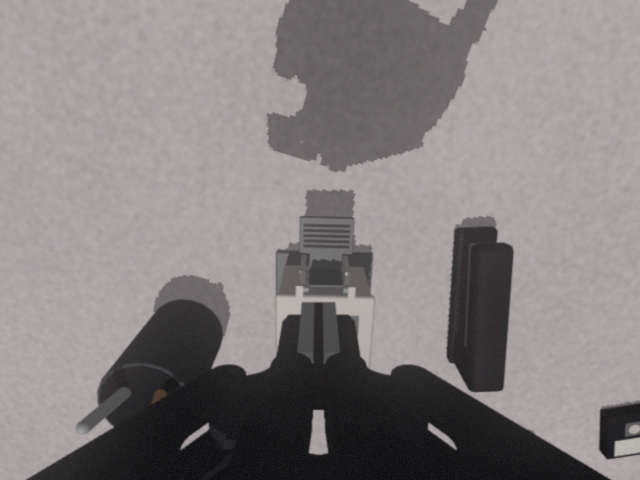

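```bash
python3 - <<'E'
from h import *
m=env.camera_model('wrist')
print('pad corners',bp(m,[[302,217],[354,218],[301,250],[354,250]],.046).round(4)[:,:2].tolist())
f=bp(m,[[276,296],[375,297],[325,296.5]],.0675).round(4)[:,:2];print('lid front',f.tolist(),np.linalg.norm(f[1]-f[0]),np.degrees(np.arctan2(-(f[1]-f[0])[0],(f[1]-f[0])[1])))
E
```

```text
pad corners [[0.445, -0.0431], [0.4347, -0.0069], [0.4695, -0.0367], [0.458, 0.001]]
lid front [[0.5005, -0.0453], [0.4805, 0.0225], [0.4906, -0.0117]] 0.07068833001281044 16.435281805646344
```

{"method": "send_rows", "body": {"targets": [1, 0.001, 0.045, 0.006, 0.6, 1, 0, 0.045, 0, 0, 1, 0, 0.035, 0, 0, 1, 0, 0.01, 0, 0, 1, 0, 0.006, 0, 0]}}

```text
time_s: 3.7
tcp_pos: [0.4479, -0.0228, 0.039]
tcp_rot: [[0.959, -0.004, -0.283], [0.283, 0.001, 0.959], [-0.004, -1.0, 0.002]]
ft_force: [-5.8, 1.1, 5.8]
grip_width: 0.0
```

{"method": "send_rows", "body": {"targets": [1, 0, 0.001, 0, 0, 1, 0, 0, 0, 0, 1, 0, 0, 0, 0, 1, 0, 0, 0, 0]}}

```text
time_s: 4.1
tcp_pos: [0.4489, -0.0232, 0.0399]
tcp_rot: [[0.959, -0.001, -0.283], [0.283, 0.0, 0.959], [-0.0, -1.0, 0.0]]
ft_force: [-6.3, 1.5, 5.3]
grip_width: -0.002
```

```bash
python3 - <<'E'
from h import *
im=env.grab_frame('wrist');cv2.imwrite('pics/w2.png',im)
for d in env.silhouettes('top','lid')[:1]: pass
c='top';env.grab_frame(c);m=env.camera_model(c)
for d in env.silhouettes(c,'lid')[:2]: print(d['conf'],d['extent'],rect(m,d['mask'],.1))
print(env.state()['ft_force'])
E
```

```text
0.47 [473.5, 277.9, 31.7, 35.1] (418.8, -340.5, 90.6, 67.6, 12.2)
0.41 [330.9, 224.2, 28.3, 7.3] (578.2, 8.8, 67.7, 9.8, -73.4)
[-5.38182851  1.73165553  5.93387623]
```

View pics/w2.png

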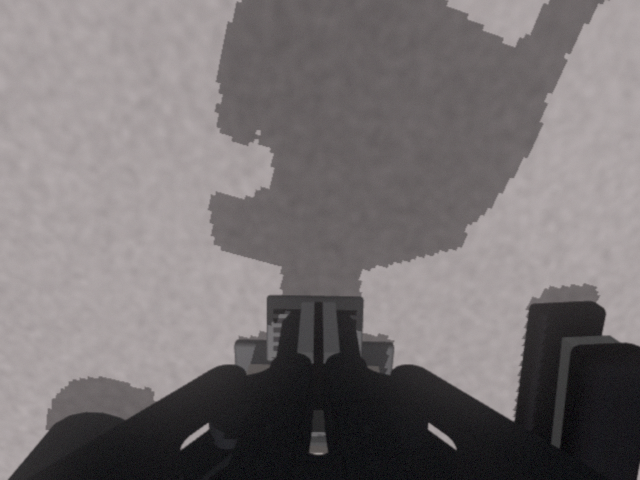

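```bash
python3 - <<'E'
from h import *
p=plan([.43,.02,.14],16.4,n=3,g=0)
plan([.43,.325,.18],31.2,g=0,start=p)
E
```

```text
3 rows from [ 0.4488 -0.0232  0.04  ] 16.4 to [0.4298 0.0202 0.14  ] 16.4
[0,-0.002,-0.033,0.016,0.0,0,-0.002,-0.034,0.015,0.0,0,-0.002,-0.033,0.016,0.0]
7 rows from [0.4298 0.0202 0.14  ] 16.4 to [0.4304 0.325  0.18  ] 31.2
[0,0.012,-0.006,0.042,-2.1,0,0.014,-0.005,0.041,-2.1,0,0.016,-0.006,0.041,-2.1,0,0.016,-0.006,0.04,-2.1,0,0.019,-0.006,0.039,-2.2,0,0.019,-0.005,0.039,-2.1,0,0.022,-0.006,0.038,-2.1]
```

{"method": "send_rows", "body": {"targets": [1, -0.002, -0.034, 0.016, 0, 1, -0.002, -0.033, 0.015, 0, 0, -0.002, -0.033, 0.016, 0, 0, 0.012, -0.006, 0.042, -2.1, 0, 0.014, -0.005, 0.041, -2.1, 0, 0.016, -0.006, 0.041, -2.1, 0, 0.016, -0.006, 0.04, -2.1, 0, 0.019, -0.006, 0.039, -2.2, 0, 0.019, -0.005, 0.039, -2.1, 0, 0.022, -0.006, 0.038, -2.1]}}

```text
time_s: 5.3
tcp_pos: [0.4312, 0.3268, 0.181]
tcp_rot: [[0.854, 0.004, -0.52], [0.52, 0.002, 0.854], [0.004, -1.0, -0.0]]
ft_force: [0.7, -0.2, -0.7]
grip_width: 1.001
```

{"method": "send_rows", "body": {"targets": [0, 0, 0, 0, 0, 0, 0, 0, 0, 0]}}

```text
time_s: 5.5
tcp_pos: [0.4312, 0.3255, 0.18]
tcp_rot: [[0.854, 0.003, -0.52], [0.52, 0.001, 0.854], [0.003, -1.0, -0.0]]
ft_force: [0.6, -0.8, 0.2]
grip_width: 1.002
```

```bash
python3 - <<'E'
from h import *
m=env.camera_model('wrist');im=env.grab_frame('wrist');cv2.imwrite('pics/w3.png',im)
t,p,R,s=st();print(t,p,np.degrees(np.arctan2(R[1,0],R[0,0])),s['ft_force'],s['grip_width'])
for th,z in[('thick_cassette',.02),('thin_cassette',.013)]:
    for d in env.silhouettes('wrist',th)[:3]: print(th,round(d['conf'],2),d['extent'],rect(m,d['mask'],z))
E
```

```text
5.55 [0.43122458 0.32442301 0.17953211] 31.215942745590972 [-0.12308475 -0.33316637  0.65310507] 1.0027720772887223
thick_cassette 0.83 [380.4, 277.7, 84.1, 94.8] (469.0, 451.5, 79.5, 60.1, 13.0)
thick_cassette 0.75 [286.0, 185.6, 68.3, 94.7] (441.0, 332.9, 78.0, 54.4, 31.5)
thin_cassette 0.89 [212.8, 316.9, 85.0, 57.2] (564.3, 340.9, 74.6, 61.2, -61.1)
```

View pics/w3.png

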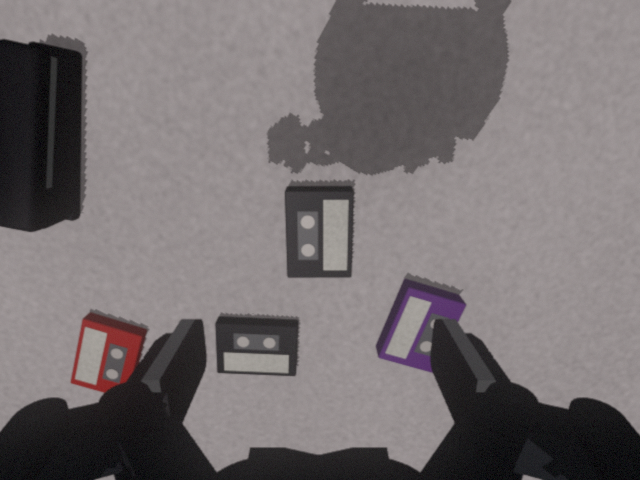

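```bash
python3 - <<'E'
from h import *
im=cv2.imread('pics/w3.png');
cv2.imwrite('pics/w3c.png',cv2.resize(im[170:390,200:380],None,fx=2.7,fy=2.7,interpolation=cv2.INTER_CUBIC))
m=env.camera_model('wrist')
def proj(P):
    q=(np.array(P)-m['eye'])@np.array(m['orientation']);return (q[:,:2]/q[:,2:]*[m['fx'],m['fy']]+[m['cx'],m['cy']]).round(1)
for (x,y,a) in[(.441,.333,31.4),(.5645,.341,-61.8)]:
  for h in(.020,.013):
    c,s=np.cos(np.radians(a)),np.sin(np.radians(a))
    P=[[x+c*u-s*v,y+s*u+c*v,z] for z in(0,h) for u,v in((-.037,-.027),(-.037,.027),(.037,.027),(.037,-.027))]
    print(h,((proj(P)-[200,170])*2.7).round().astype(int).tolist())
E
```

```text
0.02 [[241, 40], [420, 39], [414, 266], [247, 266], [236, 53], [426, 52], [419, 291], [243, 291]]
0.013 [[241, 40], [420, 39], [414, 266], [247, 266], [238, 48], [423, 48], [417, 282], [245, 282]]
0.02 [[274, 396], [268, 531], [60, 522], [56, 386], [272, 427], [266, 568], [46, 558], [41, 417]]
0.013 [[274, 396], [268, 531], [60, 522], [56, 386], [273, 416], [267, 554], [51, 545], [46, 406]]
```

View pics/w3c.png

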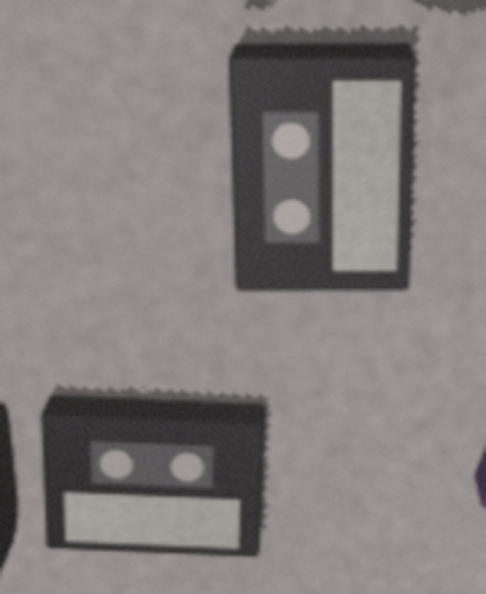

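```bash
python3 - <<'E'
from h import *
m=env.camera_model('wrist')
for c,z in(([[231,58],[416,56],[410,290],[237,290]],.02),([[43,411],[266,419],[259,556],[47,547]],.013)):
    p=bp(m,np.array(c)/2.7+[200,170],z)[:,:2];e=np.roll(p,-1,0)-p
    print(p.mean(0).round(4),np.linalg.norm(e,axis=1).round(4),np.degrees(np.arctan2(e[:,1],e[:,0])).round(1))
plan([.439,.333,.06],31.4,n=3)
E
```

```text
[0.4425 0.3313] [0.0528 0.0727 0.0531 0.0721] [ 121.8   31.4  -58.8 -148.9]
[0.5665 0.34  ] [0.073  0.0537 0.0727 0.053 ] [ 118.8   27.7  -61.7 -152.1]
3 rows from [0.4314 0.3234 0.179 ] 31.1 to [0.4387 0.3325 0.06  ] 31.4
[0,0.004,0.04,0.001,-0.1,0,0.004,0.039,0.002,-0.1,0,0.003,0.04,0.001,-0.1]
```

{"method": "send_rows", "body": {"targets": [0, 0.005, 0.045, 0.001, -0.2, 0, 0.004, 0.045, 0, 0, 0, 0.004, 0.045, 0, 0, 0, 0, 0.035, 0, 0, 0, 0, 0.004, 0, 0, 1, 0, 0, 0, 0, 1, 0, 0, 0, 0, 1, 0, 0, 0, 0], "force": 30}}

```text
time_s: 6.45
tcp_pos: [0.4434, 0.3325, 0.0069]
tcp_rot: [[0.854, 0.004, -0.52], [0.52, 0.002, 0.854], [0.004, -1.0, -0.0]]
ft_force: [-0.2, 0.2, 4.6]
grip_width: 0.619
```

{"method": "send_rows", "body": {"targets": [1, 0, 0, 0, 0, 1, 0, -0.02, 0, 0, 1, 0, -0.04, 0, 0, 1, 0, -0.04, 0, 0, 1, 0, -0.04, 0, 0]}}

```text
time_s: 6.95
tcp_pos: [0.4418, 0.3318, 0.1469]
tcp_rot: [[0.854, 0.001, -0.521], [0.521, 0.001, 0.854], [0.001, -1.0, -0.0]]
ft_force: [1.0, 0.4, -2.5]
grip_width: 0.622
```

```bash
python3 - <<'E'
from h import *
t,p,R,s=st();print(t,s['grip_width'])
p=plan([.45,-.022,.19],16.4,g=1)
E
```

```text
6.95 0.6216470331237108
8 rows from [0.4418 0.3318 0.1469] 31.4 to [ 0.4497 -0.0225  0.1899] 16.4
[1,-0.022,-0.005,-0.038,1.9,1,-0.021,-0.006,-0.039,1.8,1,-0.02,-0.005,-0.04,1.9,1,-0.018,-0.006,-0.04,1.9,1,-0.017,-0.005,-0.041,1.9,1,-0.015,-0.005,-0.041,1.8,1,-0.015,-0.006,-0.042,1.9,1,-0.013,-0.005,-0.043,1.9]
```

{"method": "send_rows", "body": {"targets": [1, -0.022, -0.005, -0.038, 1.9, 1, -0.021, -0.006, -0.039, 1.8, 1, -0.02, -0.005, -0.04, 1.9, 1, -0.018, -0.006, -0.04, 1.9, 1, -0.017, -0.005, -0.041, 1.9, 1, -0.015, -0.005, -0.041, 1.8, 1, -0.015, -0.006, -0.042, 1.9, 1, -0.013, -0.005, -0.043, 1.9, 1, 0, 0, 0, 0, 1, 0, 0, 0, 0]}}

```text
time_s: 7.95
tcp_pos: [0.4498, -0.0231, 0.1881]
tcp_rot: [[0.96, 0.002, -0.279], [0.279, 0.0, 0.96], [0.002, -1.0, -0.0]]
ft_force: [-0.2, -0.5, -2.8]
grip_width: 0.624
```

```bash
python3 - <<'E'
from h import *
m=env.camera_model('wrist');im=env.grab_frame('wrist')
t,p,R,s=st();print(t,p,np.degrees(np.arctan2(R[1,0],R[0,0])),s['ft_force'],s['grip_width'])
import json;json.dump({k:np.array(v).tolist() for k,v in m.items()},open('m4.json','w'))
cv2.imwrite('pics/w4.png',im)
cv2.imwrite('pics/w4c.png',cv2.resize(im[170:440,190:450],None,fx=2.2,fy=2.2,interpolation=cv2.INTER_CUBIC))
E
```

```text
8.0 [ 0.44965737 -0.02213449  0.18782322] 16.327340536820167 [ 0.13785879  0.8189693  -1.74743777] 0.6206683597039729
```

View pics/w4c.png

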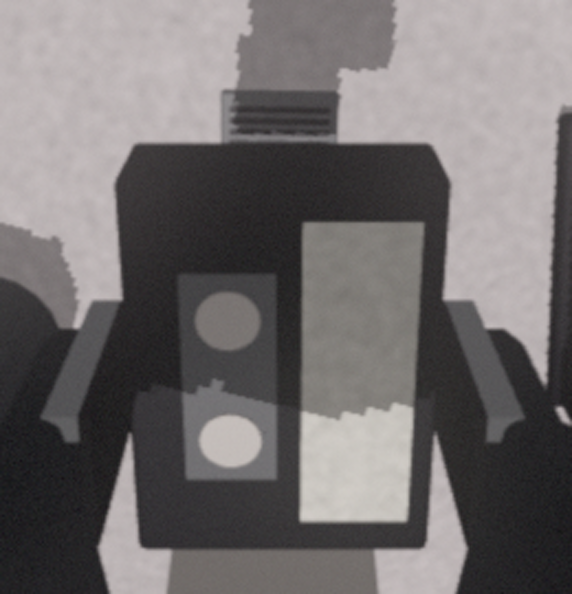

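{"method": "send_rows", "body": {"targets": [1, 0.02, -0.027, 0, 0, 1, 0.045, 0, 0, 0, 1, 0.04, 0, -0.001, 0, 1, 0, 0, 0, 0, 1, 0, 0, 0, 0]}}

```text
time_s: 8.5
tcp_pos: [0.5505, 0.0083, 0.2135]
tcp_rot: [[0.959, -0.002, -0.285], [0.285, 0.0, 0.959], [-0.002, -1.0, 0.001]]
ft_force: [-1.0, 0.5, -2.1]
grip_width: 0.622
```

```bash
python3 - <<'E'
from h import *
import json
m4=json.load(open('m4.json'))
p=bp(m4,[[190+285/2.2,253],[190+285/2.2,419],[190+128/2.2,350],[190+437/2.2,350]],.2015)
X=np.array([.96,.28]);Z=np.array([-.28,.96]);d=p[:,:2]-[.4497,-.0226];print('in hand x',d[:2]@X,'y',d[2:]@Z)
m=env.camera_model('wrist');im=env.grab_frame('wrist')
t,p,R,s=st();print(t,p,np.degrees(np.arctan2(R[1,0],R[0,0])),s['grip_width'])
json.dump({k:np.array(v).tolist() for k,v in m.items()},open('m5.json','w'))
cv2.imwrite('pics/w5.png',im)
cv2.imwrite('pics/w5c.png',cv2.resize(im[60:280,180:460],None,fx=2.5,fy=2.5,interpolation=cv2.INTER_CUBIC))
E
```

```text
in hand x [-0.03579255  0.03594688] y [-0.0275289   0.02565032]
8.55 [0.54997862 0.00782558 0.21375549] 16.51588441425566 0.6185083795997868
```

View pics/w5c.png

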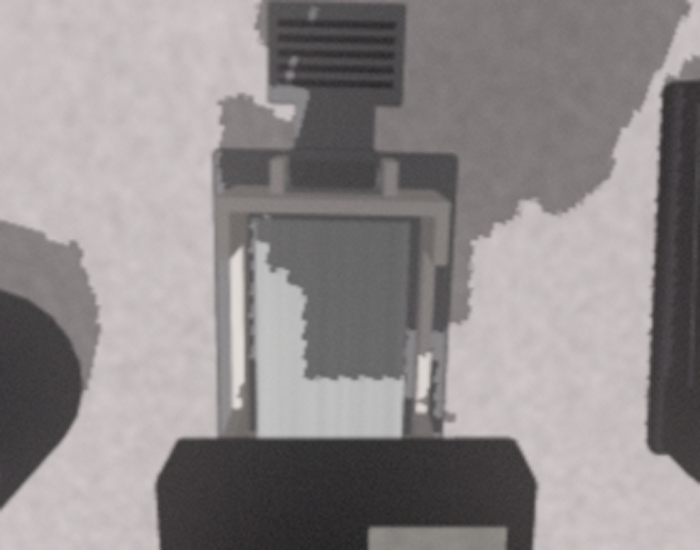

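```bash
python3 - <<'E'
from h import *
import json
m=json.load(open('m5.json'))
f=lambda c,z:bp(m,np.array(c)/2.5+[180,60],z)[:,:2]
def sh(n,p): print(n,p.round(4).tolist(),np.linalg.norm(p[1]-p[0]).round(4),np.degrees(np.arctan2(-(p[1]-p[0])[0],(p[1]-p[0])[1])).round(1))
sh('rim outer',f([[217,194],[450,195]],.062)); sh('rim inner',f([[230,213],[436,213]],.062))
sh('floor front',f([[252,217],[412,217]],.041)); sh('floor mid',f([[255,400],[406,400]],.041))
sh('pad',f([[268,52],[404,53]],.046)); 
c,s=np.cos(np.radians(16.4)),np.sin(np.radians(16.4))
for n,q,z,l in(('outer',[[217,194],[450,195]],.062,-.046),('inner',[[230,213],[436,213]],.062,-.042),('floor',[[252,217],[412,217]],.041,-.038),('pad',[[268,3],[406,3],[268,104],[404,104]],.046,-.086)):
    print(n,(f(q,z).mean(0)-l*np.array([c,s])).round(4))
E
```

```text
rim outer [[0.5005, -0.0455], [0.4816, 0.0188]] 0.0671 16.4
rim inner [[0.5046, -0.0406], [0.4876, 0.0166]] 0.0596 16.6
floor front [[0.5062, -0.0355], [0.492, 0.0121]] 0.0497 16.6
floor mid [[0.5629, -0.0194], [0.5487, 0.0283]] 0.0498 16.6
pad [[0.4591, -0.0428], [0.4481, -0.0048]] 0.0395 16.2
outer [ 5.352e-01 -4.000e-04]
inner [ 5.364e-01 -2.000e-04]
floor [ 0.5356 -0.001 ]
pad [0.5365 0.0008]
```

{"method": "send_rows", "body": {"targets": [1, -0.016, 0, -0.003, 0, 1, 0, 0.04, 0, 0, 1, 0, 0.04, 0, 0, 1, 0, 0.04, 0, 0, 1, 0, 0.02, 0, 0, 1, 0, 0.014, 0, 0, 1, 0, 0.009, 0, 0, 1, 0, 0, 0, 0]}}

```text
time_s: 9.35
tcp_pos: [0.5352, -0.0008, 0.0508]
tcp_rot: [[0.959, -0.002, -0.282], [0.282, 0.0, 0.959], [-0.002, -1.0, 0.001]]
ft_force: [0.4, 0.2, -2.8]
grip_width: 0.624
```

{"method": "send_rows", "body": {"targets": [1, 0, 0.003, 0, 0, 1, 0, 0, 0, 0]}}

```text
time_s: 9.55
tcp_pos: [0.5367, -0.0011, 0.049]
tcp_rot: [[0.959, 0.001, -0.282], [0.282, -0.0, 0.959], [0.001, -1.0, -0.0]]
ft_force: [0.9, -0.1, -2.2]
grip_width: 0.618
```

{"method": "send_rows", "body": {"targets": [1, 0, 0.002, 0, 0, 0, 0, 0, 0, 0, 0, 0, 0, 0, 0, 0, 0, 0, 0, 0, 0, 0, -0.03, 0, 0, 0, 0, -0.04, 0, 0, 0, 0, -0.04, 0, 0, 0, 0, -0.04, 0, 0, 0, 0, 0, 0, 0]}}

```text
time_s: 10.45
tcp_pos: [0.5393, -0.0015, 0.2022]
tcp_rot: [[0.959, 0.011, -0.282], [0.282, -0.002, 0.959], [0.01, -1.0, -0.005]]
ft_force: [-0.4, -0.6, 0.4]
grip_width: 1.0
```

```bash
python3 - <<'E'
from h import *
m=env.camera_model('wrist');im=env.grab_frame('wrist');cv2.imwrite('pics/w6.png',im)
t,p,R,s=st();print(t,p,s['grip_width'],s['ft_force'])
import json;json.dump({k:np.array(v).tolist() for k,v in m.items()},open('m6.json','w'))
cv2.imwrite('pics/w6c.png',cv2.resize(im[120:340,180:460],None,fx=2.5,fy=2.5,interpolation=cv2.INTER_CUBIC))
q=plan([.50,.05,.19],g=0); q=plan([.56,.338,.12],-62,g=0,start=q)
E
```

```text
10.5 [ 0.53792527 -0.00138205  0.19928941] 0.9985158512869985 [ 1.20200544  0.11673371 -0.33943455]
2 rows from [ 0.5379 -0.0014  0.1993] 16.4 to [0.4999 0.05   0.1903] 16.4
[0,-0.011,0.005,0.03,-0.0,0,-0.011,0.004,0.03,-0.0]
10 rows from [0.4999 0.05   0.1903] 16.4 to [0.5603 0.3376 0.1203] -62.0
[0,0.014,0.007,0.026,7.8,0,0.01,0.007,0.028,7.9,0,0.007,0.007,0.028,7.8,0,0.002,0.007,0.03,7.8,0,-0.002,0.007,0.029,7.9,0,-0.005,0.007,0.029,7.8,0,-0.01,0.007,0.028,7.9,0,-0.013,0.007,0.026,7.8,0,-0.017,0.007,0.024,7.8,0,-0.019,0.007,0.022,7.9]
```

View pics/w6c.png

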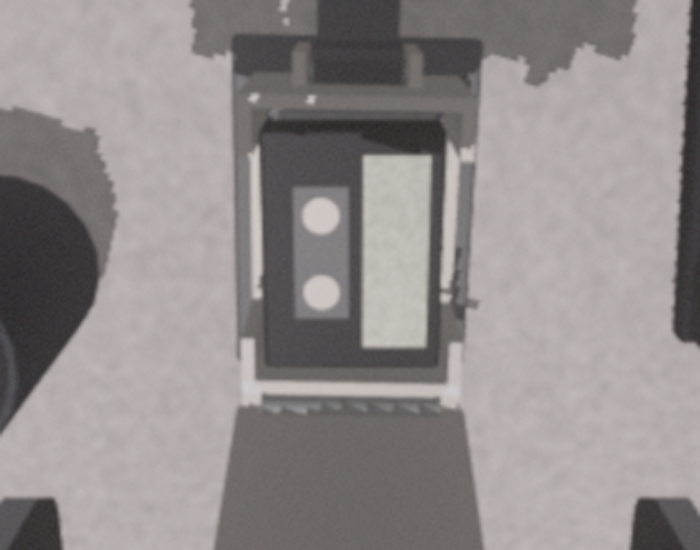

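{"method": "send_rows", "body": {"targets": [0, -0.011, 0.005, 0.03, 0, 0, -0.011, 0.004, 0.03, 0, 0, 0.014, 0.007, 0.026, 7.8, 0, 0.01, 0.007, 0.028, 7.9, 0, 0.007, 0.007, 0.028, 7.8, 0, 0.002, 0.007, 0.03, 7.8, 0, -0.002, 0.007, 0.029, 7.9, 0, -0.005, 0.007, 0.029, 7.8, 0, -0.01, 0.007, 0.028, 7.9, 0, -0.013, 0.007, 0.026, 7.8]}}

```text
time_s: 11.5
tcp_pos: [0.5458, 0.2817, 0.1294]
tcp_rot: [[0.686, -0.002, 0.727], [-0.727, -0.001, 0.686], [-0.001, -1.0, -0.002]]
ft_force: [-0.0, -1.0, 0.1]
grip_width: 1.0
```

{"method": "send_rows", "body": {"targets": [0, -0.017, -0.02, 0.024, 7.8, 0, -0.019, -0.02, 0.022, 7.9, 0, 0, 0, 0, 0, 0, 0, 0, 0, 0]}}

```text
time_s: 11.9
tcp_pos: [0.5581, 0.3378, 0.1698]
tcp_rot: [[0.472, -0.002, 0.882], [-0.882, -0.001, 0.472], [0.0, -1.0, -0.002]]
ft_force: [-0.3, -0.4, -0.1]
grip_width: 1.002
```

```bash
python3 - <<'E'
from h import *
m=env.camera_model('wrist');im=env.grab_frame('wrist');cv2.imwrite('pics/w7.png',im)
t,p,R,s=st();print(t,p,np.degrees(np.arctan2(R[1,0],R[0,0])),s['grip_width'])
for d in env.silhouettes('wrist','thin_cassette')[:3]: print(round(d['conf'],2),d['extent'],rect(m,d['mask'],.013))
plan([.567,.3405,.006],-61.8,n=4)
E
```

```text
11.95 [0.55787973 0.33701819 0.16945679] -61.919746388803105 0.9993427519486302
0.62 [303.7, 329.0, 99.9, 74.0] (649.2, 232.7, 76.0, 60.3, 11.8)
4 rows from [0.5579 0.3366 0.1695] -62.0 to [0.5672 0.3404 0.0065] -61.8
[0,0.0,0.041,0.002,-0.0,0,0.0,0.041,0.003,-0.1,0,0.001,0.041,0.002,-0.0,0,-0.0,0.04,0.003,-0.1]
```

```bash
python3 - <<'E'
from h import *
m=env.camera_model('wrist')
for d in env.silhouettes('wrist','thick_cassette')[:3]+env.silhouettes('wrist','large_cassette')[:2]: print(round(d['conf'],2),d['extent'],rect(m,d['mask'],.013))
im=cv2.imread('pics/w7.png').astype(int);g=im.max(2)
mk=((g<75)|(g>0)*0).astype(np.uint8);mk[300:]=0
n,l,sta,c=cv2.connectedComponentsWithStats(mk)
for i in range(1,n):
    if sta[i,4]>800:
        k=cv2.morphologyEx((l==i).astype(np.uint8),3,np.ones((5,5)));print(sta[i],rect(m,k,.013))
E
```

```text
0.77 [232.3, 1.5, 117.4, 63.8] (477.8, 440.9, 80.2, 39.3, 28.0)
[ 300  170   70   93 3335] (567.4, 342.5, 74.2, 53.1, -61.8)
```

{"method": "send_rows", "body": {"targets": [0, 0, 0.041, 0.002, 0, 0, 0, 0.041, 0.003, 0, 0, 0, 0.041, 0.003, 0, 0, 0, 0.035, 0.002, 0, 0, 0, 0.006, 0, 0, 1, 0, 0, 0, 0, 1, 0, 0, 0, 0, 1, 0, 0, 0, 0, 1, 0, 0, 0, 0]}}

```text
time_s: 13.0
tcp_pos: [0.5693, 0.3432, 0.0127]
tcp_rot: [[0.469, 0.005, 0.883], [-0.883, 0.002, 0.469], [0.0, -1.0, 0.005]]
ft_force: [-7.9, -3.0, 21.0]
grip_width: 0.33
```

{"method": "send_rows", "body": {"targets": [1, 0, -0.03, 0, 0, 1, 0, -0.04, 0, 0, 1, 0, -0.04, 0, 0, 1, 0, -0.04, 0, 0, 1, 0, -0.03, 0, 0]}}

```text
time_s: 13.5
tcp_pos: [0.5685, 0.3429, 0.193]
tcp_rot: [[0.469, 0.006, 0.883], [-0.883, 0.003, 0.469], [0.0, -1.0, 0.007]]
ft_force: [0.1, 0.2, 0.7]
grip_width: 0.003
```

```bash
python3 - <<'E'
from h import *
q=plan([.536,.0,.19],16.5,n=12,g=1)
E
```

```text
12 rows from [0.5685 0.3429 0.193 ] -62.0 to [ 5.36e-01 -1.00e-04  1.90e-01] 16.5
[1,0.024,0.0,-0.016,-6.5,1,0.022,0.001,-0.018,-6.6,1,0.02,-0.0,-0.021,-6.5,1,0.017,0.0,-0.023,-6.6,1,0.015,0.0,-0.025,-6.5,1,0.011,0.001,-0.026,-6.6,1,0.009,-0.0,-0.027,-6.5,1,0.005,0.0,-0.028,-6.6,1,0.002,0.0,-0.029,-6.5,1,-0.001,0.001,-0.029,-6.5]
[1,-0.004,-0.0,-0.028,-6.6,1,-0.008,0.0,-0.028,-6.5]
```

{"method": "send_rows", "body": {"targets": [0, 0, 0.02, 0, 0, 0, 0, 0, 0, 0, 0, 0, 0, 0, 0, 0, 0, 0, 0, 0, 0, 0, 0, 0, 0]}}

```text
time_s: 14.0
tcp_pos: [0.5677, 0.3426, 0.1676]
tcp_rot: [[0.469, 0.0, 0.883], [-0.883, 0.0, 0.469], [-0.0, -1.0, 0.0]]
ft_force: [0.3, 0.2, 0.0]
grip_width: 0.846
```

```bash
python3 - <<'E'
from h import *
m=env.camera_model('wrist');im=env.grab_frame('wrist');cv2.imwrite('pics/w8.png',im)
t,p,R,s=st();print(t,p,np.degrees(np.arctan2(R[1,0],R[0,0])),s['grip_width'])
g=im.max(2);mk=(g<75).astype(np.uint8);mk[300:]=0
n,l,sta,c=cv2.connectedComponentsWithStats(mk)
for i in range(1,n):
    if sta[i,4]>800:
        k=cv2.morphologyEx((l==i).astype(np.uint8),3,np.ones((5,5)));print(sta[i],rect(m,k,.013))
cv2.imwrite('pics/w8c.png',im[100:400,150:490])
E
```

```text
14.05 [0.56771024 0.34257186 0.16749346] -62.03469633001305 0.9315762149341206
[ 287  170   71   93 3397] (569.4, 344.8, 74.0, 53.5, -61.7)
```

View pics/w8c.png

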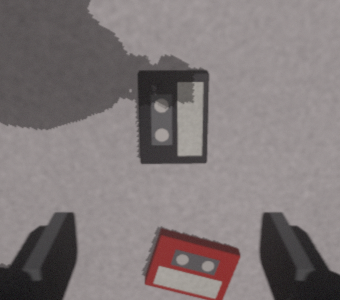

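{"method": "send_rows", "body": {"targets": [0, 0.001, 0.045, 0.001, 0, 0, 0, 0.045, 0, 0, 0, 0, 0.045, 0, 0, 0, 0, 0.025, 0, 0, 0, 0, 0.007, 0, 0, 0, 0, 0.002, 0, 0, 0, 0, 0, 0, 0]}}

```text
time_s: 14.75
tcp_pos: [0.57, 0.3426, -0.0001]
tcp_rot: [[0.469, 0.002, 0.883], [-0.883, 0.001, 0.469], [0.0, -1.0, 0.003]]
ft_force: [0.2, 1.3, -0.4]
grip_width: 1.0
```

{"method": "send_rows", "body": {"targets": [0, 0, 0.002, 0, 0, 1, 0, 0, 0, 0, 1, 0, 0, 0, 0, 1, 0, 0, 0, 0, 1, 0, 0, 0, 0]}}

```text
time_s: 15.25
tcp_pos: [0.5696, 0.3424, -0.0025]
tcp_rot: [[0.469, 0.002, 0.883], [-0.883, 0.001, 0.469], [0.0, -1.0, 0.002]]
ft_force: [-0.0, -0.6, 5.9]
grip_width: 0.621
```

Gripped (0.62, as for the thick one). Lift and carry.

{"method": "send_rows", "body": {"targets": [1, 0, -0.02, 0, 0, 1, 0, -0.045, 0, 0, 1, 0, -0.045, 0, 0, 1, 0, -0.045, 0, 0, 1, 0, -0.04, 0, 0]}}

```text
time_s: 15.75
tcp_pos: [0.5688, 0.3421, 0.1935]
tcp_rot: [[0.469, 0.001, 0.883], [-0.883, 0.0, 0.469], [-0.0, -1.0, 0.001]]
ft_force: [0.6, 0.5, -1.4]
grip_width: 0.62
```

{"method": "send_rows", "body": {"targets": [1, 0.024, 0, -0.016, -6.5, 1, 0.022, 0, -0.018, -6.6, 1, 0.02, 0, -0.021, -6.5, 1, 0.017, 0, -0.023, -6.6, 1, 0.015, 0, -0.025, -6.5, 1, 0.011, 0, -0.026, -6.6, 1, 0.009, 0, -0.027, -6.5, 1, 0.005, 0, -0.028, -6.6, 1, 0.002, 0, -0.029, -6.5, 1, -0.001, 0, -0.029, -6.5]}}

```text
time_s: 16.75
tcp_pos: [0.5412, 0.0551, 0.1911]
tcp_rot: [[0.998, -0.001, -0.063], [0.063, 0.0, 0.998], [-0.001, -1.0, 0.0]]
ft_force: [0.3, -1.4, -0.8]
grip_width: 0.619
```

{"method": "send_rows", "body": {"targets": [1, -0.004, 0, -0.028, -6.6, 1, -0.008, 0, -0.028, -6.5, 1, 0, 0, 0, 0, 1, 0, 0, 0, 0]}}

```text
time_s: 17.15
tcp_pos: [0.5362, -0.0012, 0.1911]
tcp_rot: [[0.96, -0.0, -0.28], [0.28, 0.001, 0.96], [-0.0, -1.0, 0.001]]
ft_force: [0.7, 0.6, -1.2]
grip_width: 0.622
```

```bash
python3 - <<'E'
from h import *
import json
m=env.camera_model('wrist');im=env.grab_frame('wrist')
t,p,R,s=st();print(t,p,np.degrees(np.arctan2(R[1,0],R[0,0])),s['grip_width'],s['ft_force'])
json.dump({**{k:np.array(v).tolist() for k,v in m.items()},'tcp':p.tolist()},open('m9.json','w'))
cv2.imwrite('pics/w9c.png',cv2.resize(im[150:450,190:450],None,fx=2,fy=2,interpolation=cv2.INTER_CUBIC))
plan([.536,-.0003,.09],16.5,n=3,g=1)
E
```

```text
17.2 [ 0.53626929 -0.00055105  0.19116325] 16.3535403300867 0.624103986724834 [ 0.18470641 -0.68171461 -1.12619478]
3 rows from [ 0.5363 -0.0006  0.1912] 16.4 to [ 0.5363 -0.0006  0.0902] 16.5
[1,-0.0,0.034,0.0,-0.0,1,-0.0,0.033,0.0,-0.1,1,-0.0,0.034,0.0,-0.0]
```

View pics/w9c.png

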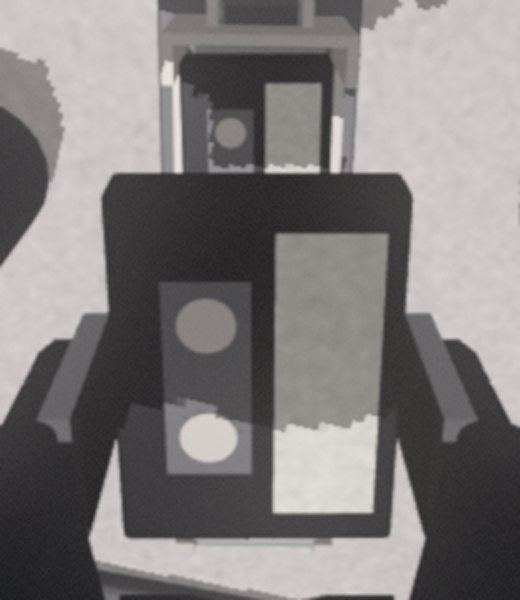

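{"method": "send_rows", "body": {"targets": [1, 0, 0.04, 0, 0, 1, 0, 0.04, 0, 0, 1, 0, 0.03, 0, 0, 1, 0, 0.013, 0, 0, 1, 0, 0.009, 0, 0, 1, 0, 0, 0, 0]}}

```text
time_s: 17.8
tcp_pos: [0.5359, 0.0, 0.0584]
tcp_rot: [[0.959, -0.002, -0.284], [0.284, 0.0, 0.959], [-0.002, -1.0, 0.001]]
ft_force: [-0.4, -0.1, -0.7]
grip_width: 0.622
```

Release, then rise gently; next plan the lid push.

{"method": "send_rows", "body": {"targets": [1, 0, 0.001, 0, 0, 0, 0, 0, 0, 0, 0, 0, 0, 0, 0, 0, 0, 0, 0, 0, 0, 0, -0.02, 0, 0, 0, 0, -0.04, 0, 0, 0, 0, -0.045, 0, 0, 0, 0, -0.045, 0, 0, 0, 0, 0, 0, 0]}}

```text
time_s: 18.7
tcp_pos: [0.5396, -0.0014, 0.2152]
tcp_rot: [[0.959, 0.013, -0.283], [0.283, -0.002, 0.959], [0.012, -1.0, -0.005]]
ft_force: [0.8, -0.1, 0.3]
grip_width: 1.0
```

```bash
python3 - <<'E'
from h import *
m=env.camera_model('wrist');im=env.grab_frame('wrist')
t,p,R,s=st();print(t,p,s['grip_width'],s['ft_force'])
cv2.imwrite('pics/w10c.png',cv2.resize(im[100:360,180:460],None,fx=2,fy=2,interpolation=cv2.INTER_CUBIC))
c,s_=np.cos(np.radians(16.5)),np.sin(np.radians(16.5))
L=lambda x,y:[.536+c*x-s_*y,0+s_*x+c*y]
for x in (.115,.08,.05,0,-.04): print(x,np.round(L(x,0),4))
E
```

```text
18.75 [ 0.53809008 -0.00122818  0.21188656] 1.002978385007414 [-0.1122921   0.10172476 -0.54124526]
0.115 [0.6463 0.0327]
0.08 [0.6127 0.0227]
0.05 [0.5839 0.0142]
0 [0.536 0.   ]
-0.04 [ 0.4976 -0.0114]
```

View pics/w10c.png

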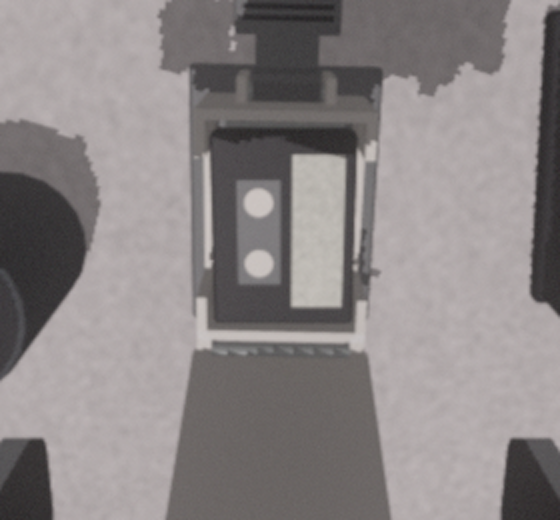

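{"method": "send_rows", "body": {"targets": [1, 0, -0.038, 0.002, 0, 1, 0.038, 0, 0, 0, 1, 0.038, 0, 0, 0, 1, 0.037, 0, 0, 0, 1, 0, 0, 0, 0, 1, 0, 0.045, 0, 0, 1, 0, 0.045, 0, 0, 1, 0, 0.033, 0, 0, 1, 0, 0, 0, 0]}}

```text
time_s: 19.65
tcp_pos: [0.6398, 0.033, 0.1169]
tcp_rot: [[0.959, -0.013, -0.283], [0.283, 0.001, 0.959], [-0.012, -1.0, 0.004]]
ft_force: [-0.3, 0.3, -0.6]
grip_width: -0.002
```

{"method": "send_rows", "body": {"targets": [1, -0.02, -0.003, 0, 0, 1, -0.01, 0, -0.001, 0, 1, -0.016, -0.003, 0, 0, 1, -0.009, -0.002, 0, 0, 1, -0.009, -0.002, 0, 0, 1, -0.01, 0, 0, 0, 1, -0.01, 0.001, 0, 0, 1, -0.011, 0.003, 0, 0, 1, -0.01, 0.003, 0, 0]}}

```text
time_s: 20.55
tcp_pos: [0.5431, 0.0021, 0.1262]
tcp_rot: [[0.959, 0.0, -0.283], [0.283, 0.0, 0.959], [0.0, -1.0, 0.0]]
ft_force: [0.7, -0.1, 0.8]
grip_width: 0.002
```

{"method": "send_rows", "body": {"targets": [1, -0.01, 0.006, 0, 0, 1, -0.01, 0.008, 0, 0, 1, -0.008, 0.01, 0, 0, 1, -0.007, 0.01, 0, 0, 1, -0.004, 0.007, 0, 0, 1, -0.002, 0.007, 0, 0, 1, 0, 0, 0, 0]}}

```text
time_s: 21.25
tcp_pos: [0.5037, -0.0094, 0.0775]
tcp_rot: [[0.959, -0.002, -0.283], [0.283, 0.0, 0.959], [-0.002, -1.0, 0.001]]
ft_force: [-0.7, 0.4, 2.6]
grip_width: 0.0
```

{"method": "send_rows", "body": {"targets": [1, 0, 0.004, 0, 0, 1, 0, 0.003, 0, 0, 1, 0, 0.002, 0, 0, 1, 0, 0, 0, 0]}}

```text
time_s: 21.65
tcp_pos: [0.5046, -0.0093, 0.0692]
tcp_rot: [[0.959, 0.0, -0.283], [0.283, 0.0, 0.959], [0.0, -1.0, 0.0]]
ft_force: [-0.4, -0.7, -0.2]
grip_width: 0.001
```

{"method": "send_rows", "body": {"targets": [1, 0, 0.002, 0, 0, 1, 0, 0.001, 0, 0, 1, 0, 0, 0, 0]}}

```text
time_s: 21.95
tcp_pos: [0.5048, -0.0094, 0.0663]
tcp_rot: [[0.959, 0.001, -0.283], [0.283, 0.0, 0.959], [0.001, -1.0, -0.0]]
ft_force: [-0.2, -0.5, 2.5]
grip_width: 0.001
```

{"method": "send_rows", "body": {"targets": [1, 0, 0.002, 0, 0, 1, 0, 0, 0, 0]}}

```text
time_s: 22.15
tcp_pos: [0.5048, -0.0094, 0.065]
tcp_rot: [[0.959, 0.001, -0.283], [0.283, -0.0, 0.959], [0.001, -1.0, -0.0]]
ft_force: [-1.1, 0.9, 9.0]
grip_width: 0.001
```

{"method": "send_rows", "body": {"targets": [1, 0, 0.002, 0, 0, 1, 0, 0, 0, 0, 1, 0, -0.02, 0, 0, 1, 0, -0.045, 0, 0, 1, 0, -0.045, 0, 0, 1, -0.035, -0.01, 0, 0, 1, -0.035, 0, 0, 0, 1, 0, 0, 0, 0, 1, 0, 0, 0, 0]}}

```text
time_s: 23.05
tcp_pos: [0.4373, -0.0293, 0.1825]
tcp_rot: [[0.959, 0.001, -0.283], [0.283, 0.0, 0.959], [0.001, -1.0, -0.0]]
ft_force: [-0.4, 0.4, 0.5]
grip_width: -0.001
```

```bash
python3 - <<'E'
from h import *
m=env.camera_model('wrist');im=env.grab_frame('wrist')
t,p,R,s=st();print(t,p,s['ft_force'])
cv2.imwrite('pics/w11c.png',cv2.resize(im[150:400,180:460],None,fx=2,fy=2))
for d in env.silhouettes('wrist','lid')[:2]: print(d['conf'],d['extent'],rect(m,d['mask'],.0675))
E
```

```text
23.1 [ 0.43797957 -0.0292882   0.18241928] [-0.0077122   0.13440476  0.50157369]
0.75 [270.1, 298.0, 97.8, 119.4] (494.4, 18.8, 52.2, 21.0, 44.5)
```

View pics/w11c.png

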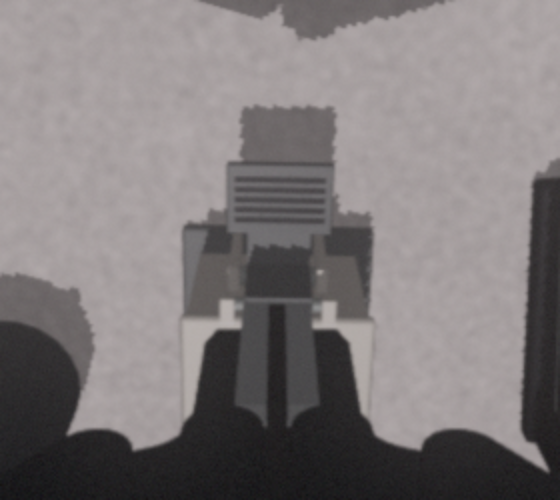

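```bash
python3 - <<'E'
from h import *
m=env.camera_model('wrist')
f=bp(m,[[271,309.5],[367,309.5]],.0675)[:,:2];print(f,np.linalg.norm(f[1]-f[0]),'expected mid',.536-.048*.959,-.048*.284,f.mean(0))
s=env.state();print(s['ft_force'],np.abs(s['dq']).max())
env.finish_job()
E
```

```text
[[ 0.50155263 -0.0467434 ]
 [ 0.48167998  0.02022635]] 0.06985605888035416 expected mid 0.489968 -0.013631999999999998 [ 0.49161631 -0.01325852]
[-0.67439393 -0.25804333 -0.12406194] 0.6151798257298173
the job is handed in; nothing more can be done
```

I carried out every step of the task and handed the job in at about 23 s; no verdict was reported.

- **Steps done:** I pressed the latch and the lid opened. I laid the thick cassette on the sprung floor and the thin one on top, then swung the lid over and pressed it down until it snapped in.
- **Mishap:** My first grip on the thin cassette missed. The fingers closed over its top with about 21 N and shifted it roughly 3 mm. I looked again, gripped it lower and had no further trouble.
- **Cassettes:** The pictures taken after letting go show each cassette flat, label up and centred in the pocket, with the lid still open.
- **Lid:** The wrist force fell to about 0 as the lid snapped in. A second press met firm resistance of about 9 N, at the height of the shut lid. The last picture shows the lid's front edge within about 2 mm of its shut position, and the latch pad looks at rest.
- **Arm:** It was clear of everything, with wrist force near 0.
- **Not checked:** I had no way to measure how far the floor sank or how the cassettes lie under the shut lid. I made no final check that the other things had not moved, though no force suggested I had touched any of them.

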